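# Take the pressure cap off a coolant tank

## Robot

A 6-joint arm with a two-finger parallel gripper is mounted at the origin on the work surface. World frame = base frame: x ahead of the robot, y to its left, z up, the work surface at z = 0. Lengths are in m, angles in degrees, forces in N, time in s.
With the tool pointing down it reaches from about 0.3 to 0.875 m from the base axis. Payload 6.4 kg.
Tool frame: the origin (TCP) lies midway between the tips of the shut fingers; the grasp point (between the pads) lies 19 mm behind it; z points along the fingers, y is the line along which they close (so a half turn about z gives the same grasp; the last joint's range is limited). The gripper opens to 85 mm and grips with 20 to 120 N. Pads are 22 mm wide; open, the fingers measure 114 mm over their backs; the gripper's body (76 mm by 85 mm) begins 54 mm behind the grasp point. The pads swing forward as they close: fully open they stand 13 mm farther back than shut.
Start: joints at [-88.195, 10.359, 92.074, -0, 77.567, -11.82], TCP at [0.135, -0.559, 0.231] pointing down, gripper open.
Joint ranges: [-171.53, 171.53], [-51.25, 118.39], [17.06, 147.69], [-65.23, 245.23], [0, 150.52], [-178.68, 178.68]. Speed limits (degrees/s): [147.25, 147.25, 172.46, 180, 180, 180].

## Interface

Orientations are given as a 3x3 rotation matrix whose columns are the frame's x, y, z axes.
In Python, from cell import r, viewer gives the robot as it stands.
- The arm moves only by the tool drive_tool, never from a script. Its argument "deltas" is a list of rows, each an object of numbers: "tx", "ty", "tz": the shift along the world's x, y, z in units of 25 mm (1.0 is 25 mm); "wx", "wy", "wz": the turn, a rotation vector about the world's x, y, z in units of 6 degrees (1.0 is 6 degrees). A call has 1 to 5 rows; each row shifts and turns the commanded pose from where the row before left it; what a row does not reach is not made up. A row lasts 1/12 s, in which the tool goes at most 41.7 mm and 7.16 degrees, less where a joint would pass 70% of its speed; a pose out of reach is approached as far as the arm can. A call is refused whole if a number of a shift passes 1 or a number of a turn 1, either way. A call with a gripper value outside its range is refused whole. "gripper" is the closure, from 0 (fully open) to 1 (shut), set as the call begins (left out, the last holds). The fingers move at their own pace and stop on an object; the grip force is fixed at half the most. Time passes only in rows, so rows that do not move let the fingers close. It gives the time, the measured TCP pose, the force, the opening and the grip force at its end, in the units of the state.
- r.state(): the state, without advancing time (a new reading comes with each control period).
- viewer.grab_frame(name): name is "scene" or "top" or "wrist"; returns a dict with "pixels" (420x560x3 uint8, red, green, blue), "z_map" (420x560 float32, m along the optical axis (not along the pixel's ray), 0 where there is no reading), "fov_y" (degrees; the focal length in pixels is half the picture's height over the tangent of half this angle, whatever the lens; pixels are square), "cx", "cy" (the principal point, pixels), "k1" (the pictures are not rectified: a ray, as slopes to the right and down, at radius r is drawn at 1 + k1 r^2 times it, then the intrinsics apply), "R" (3x3) and "t" (3): a world point X has camera coordinates R X + t. Camera axes: x right, y down, z forward; pixel columns grow to the right and rows downward; lengths in m; the calibration is good to about 2 mm. A picture is of the moment at which its call begins.
- r.close_job(): hands the job in; it is judged then, once.
The state is a dict: "time": time; "joints": joint angles; "joint_velocities": joint speeds; "joint_torque": joint torques, N m; "tool_pos": TCP position; "tcp_rot": TCP orientation; "wrist_force": force on the tool from outside, world axes, zero at the start; "ft_torque": the same for the moment, N m; "opening": opening from 0.0 (shut) to 1.0 (fully open); "gripper_force": force on a finger pad.
Only numpy, scipy, OpenCV 4.12 (cv2) and the standard library are available. Lean on these libraries where they do the work, as an engineer would, in place of code of your own. Each camera call takes 0.05 s, during which the arm holds its last target. There are 200 camera calls.

## Task

Take the pressure cap off the coolant tank: turn it counter-clockwise up against its first stop without pressing and hold it lightly against the stop for two seconds while the pressure vents, then press it down and turn it on past the stop until it is free, and lift it off. Set it down upright in the blue tray and let go. Be gentle: do not force the cap against its stops or its neck (its spring needs about 16 N), and leave everything else on the bench where it is.

Things in the scene. Friction and masses are not known exactly. Their poses are not given: they have to be found in the camera images.
- cap_grip (a point): Centre of the pressure cap's grip bar, half-way up it, on the cap's axis. The cap is a black knurled disc 68 mm across, 5 mm thick, with a straight upright yellow bar across its top (56 mm long, 14 mm thick, 28 mm high). x runs along the bar, z is up the cap's axis. The disc's upper face is 14 mm below this point, the bar's top 14 mm above. While locked, this point is 26.5 mm above neck.
- cap: Pressure cap, 0.1 to 0.2 kg; origin on its axis, 19 mm below cap_grip. A rubber plug 27 mm across reaches 37 mm below cap_grip; the cap stands on it when set down. It loosens counter-clockwise seen from above: first freely, by 0.2 to 0.75 rad, to a firm first stop, to be felt for: 0.2 N m there is plenty, 0.5 N m forces it. There it is pushed down and turned on.
- neck (a point): Centre of the rim of the tank's aluminium filler neck (54 mm across, rim 135 mm above the table); z up. The first stop, set differently on every tank, is met with the bar's x 0.63 to 1.0 rad clockwise of this x axis; the cap is free with the two parallel (within 0.1 rad); a final stop is 0.15 rad past that. When free and no longer pressed, the cap rises about 2 mm by itself and lifts straight off.
- tank: White coolant tank (130 x 180 x 85 mm) fixed in a bench stand (170 x 220 mm); origin on the table under the neck. A spring in the neck pushes the cap up: it takes about 4.5 N of push before it moves, then 2 N per mm: 12.5 N at 4 mm, where the cap's lugs just clear the first stop; 19.5 N at 7.5 mm, where the disc meets the rim rigidly. It must stay down for 0.5 rad past the first stop.
- blue_tray_in (a point): Centre of the inner floor (5 mm above the table) of the open, empty small blue tray, fixed to the bench: 170 mm along x, 150 mm along y, 45 mm high outside, walls 5 mm. It stands to the left or to the right of the tank.
- grey_tray: Grey tray of the same size with steel bolts in it, on the tank's other side; fixed to the bench, not used. Origin under its centre.
- screwdriver: Screwdriver lying near the robot; loose, to be left where it is.
- wrench: Open wrench lying near the robot; loose, to be left where it is.
- hammer: Hammer lying beyond the tank; loose, to be left where it is.
- oil_bottle: Red bottle 170 mm tall; loose, to be left where it is.
- grease_jar: White jar with a green lid, 70 mm tall; loose, to be left where it is.
- shaft_joint: Dark steel drive-shaft joint standing on its bell, 155 mm tall; loose, to be left where it is.
- bearing_ring: Flat steel bearing ring, 68 mm across, 14 mm high; loose, to be left where it is.
There are look-alikes about, which are no part of the job. Several things have the shape of the cap; the one meant has the colours described above.

How it is judged (in metres and radians):
On the way, in this order (a step that is already met when the one before it is completed fails the run):
1. cap held up against its first stop, not pressed down, for at least 1.2 s ((contact force between cap and stop_a above 1 N or contact force between cap and stop_b above 1 N) and angle between the x axis of cap_grip and the x axis of neck, either way round below 1.08 rad and z of cap_grip in the frame of neck between 0.0245 and 0.0285 m and horizontal distance between cap_grip and neck below 0.006 m), for 1.2 s.
2. cap pressed down and turned past the first stop (angle between the x axis of cap_grip and the x axis of neck, either way round below 0.58 rad and z of cap_grip in the frame of neck below 0.0233 m and horizontal distance between cap_grip and neck below 0.006 m), for 0.05 s.
3. cap turned free while on the neck (angle between the x axis of cap_grip and the x axis of neck, either way round below 0.24 rad and horizontal distance between cap_grip and neck below 0.006 m and z of cap_grip in the frame of neck below 0.0345 m), for 0.05 s.
4. cap lifted off the neck (z of cap_grip in the frame of neck above 0.0515 m), for 0.05 s.
At the end, for the whole second after the job is handed in: The cap stands upright (within 0.2 rad) and at rest on the floor of the blue tray, inside its walls, released (x of cap_grip in the frame of blue_tray_in between -0.08 and 0.08 m and y of cap_grip in the frame of blue_tray_in between -0.07 and 0.07 m and z of cap_grip in the frame of blue_tray_in below 0.042 m and angle between cap_grip's own z axis and vertical below 0.2 rad and linear speed of cap below 0.02 m/s); the robot touches nothing.
It fails at once if the cap is forced: more than 60 N between cap and tank (contact force between cap and tank above 60 N).
It fails at once if the cap is dropped: it falls into the tray faster than 0.6 m/s (linear speed of cap above 0.6 m/s and z of cap_grip in the frame of blue_tray_in below 0.06 m).
It fails at once if a bystander is moved by more than 30 mm (distance of any of screwdriver, wrench, hammer, oil_bottle, grease_jar, shaft_joint, bearing_ring from where it was at the start of the episode above 0.03 m).
It also fails if it takes over 67 s, if anything falls off the work surface, if the arm or the gripper's body presses on something with over 40 N, if the wrist force passes 120 N, or if a joint passes its speed limit or range.

## Working session

There is one attempt and no reset: what is moved stays moved. The work goes in short steps, Python scripts to look and compute and a tool call to move; the robot and the scene stay as the last step left them, time stands still between calls to the robot, and variables do not carry over. Pictures are saved under pics/ and viewed, at most 10 in all, crops included, and the job is handed in when it is done.

Besides the shell and the picture viewer there is one more tool, called after "Call:" by a JSON object that holds its "method" and its "body". drive_tool: Moves the arm, as the interface text tells. Its arguments: {"type":"object","properties":{"deltas":{"type":"array"},"gripper":{"type":"number"}},"required":["deltas"]}

```bash
mkdir -p pics; cat > h.py <<'E'
import numpy as np, cv2
from cell import r, viewer
def grab(n):
    f=viewer.grab_frame(n); h,w=f["pixels"].shape[:2]
    fl=h/2/np.tan(np.radians(f["fov_y"])/2)
    u,v=np.meshgrid(np.arange(w),np.arange(h))
    xd=(u-f["cx"])/fl; yd=(v-f["cy"])/fl; x,y=xd.copy(),yd.copy()
    for _ in range(8):
        s=1+f["k1"]*(x*x+y*y); x,y=xd/s,yd/s
    z=f["z_map"]; C=np.stack([x*z,y*z,z],-1)
    R=np.array(f["R"]);t=np.array(f["t"])
    f["P"]=(C-t)@R; f["P"][z==0]=np.nan
    f["ray"]=np.stack([x,y,np.ones_like(x)],-1)@R; f["o"]=-R.T@t
    return f
def onplane(f,u,v,z):
    d=f["ray"][int(round(v)),int(round(u))]; return f["o"]+d*(z-f["o"][2])/d[2]
def save(f,n,s=1.4,crop=None):
    p=f["pixels"]
    if crop: p=p[crop[1]:crop[3],crop[0]:crop[2]]
    cv2.imwrite("pics/"+n,cv2.resize(p[:,:,::-1],None,fx=s,fy=s))
E
python3 - <<'E'
from h import *
a=grab("scene");b=grab("top")
save(a,"scene.png");save(b,"top.png")
for n,f in(("scene",a),("top",b)):
    hsv=cv2.cvtColor(f["pixels"],cv2.COLOR_RGB2HSV)
    for c,lo,hi in(("yel",(20,120,100),(35,255,255)),("blue",(100,120,50),(130,255,255))):
        m=cv2.inRange(hsv,lo,hi); k,l,st,ce=cv2.connectedComponentsWithStats(m)
        for i in range(1,k):
            if st[i,4]>60:
                P=f["P"][l==i]; print(n,c,st[i],ce[i].round(0),np.nanmedian(P,0).round(3),np.nanpercentile(P,2,axis=0).round(3),np.nanpercentile(P,98,axis=0).round(3))
print(b["o"],r.state())
E
```

```text
scene yel [264 169  14  29 228] [271. 183.] [0.49  0.012 0.175] [ 0.465 -0.005  0.147] [0.507 0.035 0.179]
scene blue [   0    0  125   58 4415] [49. 20.] [-1.314 -0.163 -0.565] [-1.33  -0.376 -0.654] [-1.299  0.183 -0.42 ]
scene blue [ 429    0  131   43 4119] [504.  17.] [-0.105  1.523 -0.398] [-0.282  1.308 -0.575] [ 0.124  1.543 -0.24 ]
scene blue [295 207  24  30 144] [306. 221.] [0.545 0.064 0.062] [0.527 0.028 0.059] [0.563 0.103 0.066]
scene blue [  77  257  107  113 7072] [129. 313.] [ 0.515 -0.336  0.006] [ 0.436 -0.404  0.002] [ 0.605 -0.26   0.047]
scene blue [ 108  379   86   41 1591] [153. 404.] [ 0.716 -0.359  0.07 ] [ 0.707 -0.417  0.002] [ 0.771 -0.315  0.112]
top yel [268 213  21  21 138] [278. 223.] [0.485 0.018 0.175] [ 0.465 -0.003  0.171] [0.505 0.038 0.179]
top blue [ 407   50  138   86 3835] [474.  99.] [ 0.8   -0.484  0.007] [ 0.714 -0.611  0.   ] [ 0.887 -0.312  0.113]
top blue [515 122  45  34 877] [542. 137.] [ 0.67  -0.594  0.139] [ 0.635 -0.631  0.09 ] [ 0.713 -0.557  0.144]
top blue [532 150  28  23 293] [547. 160.] [ 0.625 -0.62   0.094] [ 0.606 -0.649
[... 627 characters left out ...]
01, -1.18185987e+01]), 'joint_velocities': array([-0.00676351, -0.07036054, -0.25966384, -0.00798213, -0.01073203,
        0.0897518 ]), 'joint_torque': array([ 5.55876795e-04, -4.45874119e+01, -3.52239454e+01, -1.71552197e-04,
        4.13148853e-03, -1.97082738e-05]), 'tool_pos': array([ 0.13546567, -0.5583004 ,  0.23045591]), 'tcp_rot': array([[ 9.71865737e-01,  2.35535537e-01, -1.26839599e-05],
       [ 2.35535245e-01, -9.71864446e-01,  1.62671128e-03],
       [ 3.70821225e-04, -1.58393248e-03, -9.99998677e-01]]), 'wrist_force': array([ 0.77452849, -0.49544366, -0.85307959]), 'ft_torque': array([-0.036303  , -0.00023259, -0.03815166]), 'gripper_force': 0.0, 'opening': 1.0005933617697147}
```

View pics/scene.png

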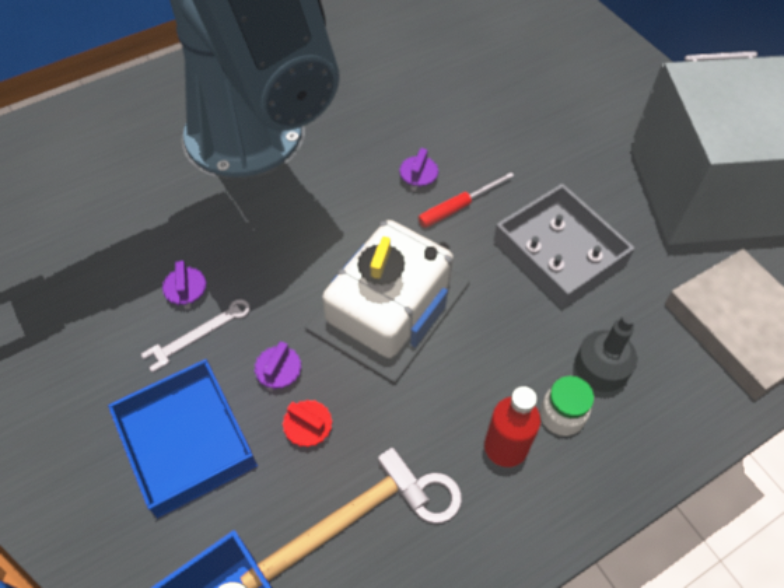

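View pics/top.png

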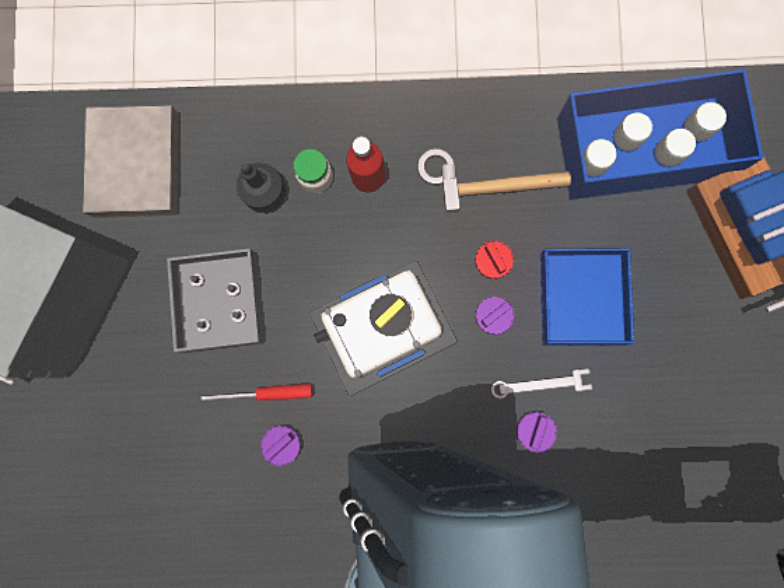

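The scene view shows the cap with its yellow bar at about (380,257) on the white tank. The empty blue tray is at (180,437); the purple and red caps and the bin of white things are decoys. In the top view the bar is at (390,313), lying about -45° in the world frame, and the blue tray is at (588,297). I'll move above the cap now.

Call:
{"method": "drive_tool", "body": {"deltas": [{"tx": 0.6, "ty": 1, "wz": -0.42}, {"tx": 0.6, "ty": 1, "wz": -0.42}, {"tx": 0.6, "ty": 1, "wz": -0.42}, {"tx": 0.6, "ty": 1, "wz": -0.42}, {"tx": 0.6, "ty": 1, "wz": -0.42}], "gripper": 0}}

```text
invalid input at $.deltas[0]: expected keys tx, ty, tz, wx, wy, wz
```

Call:
{"method": "drive_tool", "body": {"deltas": [{"tx": 0.6, "ty": 1, "wz": -0.42}, {"tx": 0.6, "ty": 1, "wz": -0.42}, {"tx": 0.6, "ty": 1, "wz": -0.42}, {"tx": 0.6, "ty": 1, "wz": -0.42}, {"tx": 0.6, "ty": 1, "wz": -0.42}]}}

```text
invalid input at $.deltas[0]: expected keys tx, ty, tz, wx, wy, wz
```

Call:
{"method": "drive_tool", "body": {"deltas": [{"tx": 0.6, "ty": 1, "wz": -0.42}, {"tx": 0.6, "ty": 1, "wz": -0.42}, {"tx": 0.6, "ty": 1, "wz": -0.42}, {"tx": 0.6, "ty": 1, "wz": -0.42}, {"tx": 0.6, "ty": 1, "wz": -0.42}]}}

```text
invalid input at $.deltas[0]: expected keys tx, ty, tz, wx, wy, wz
```

Call:
{"method": "drive_tool", "body": {"deltas": [{"tx": 0.6, "ty": 1, "wz": -0.42}, {"tx": 0.6, "ty": 1, "wz": -0.42}, {"tx": 0.6, "ty": 1, "wz": -0.42}, {"tx": 0.6, "ty": 0.5, "wz": -0.42}, {"tx": 0.6, "ty": 0, "wz": -0.42}]}}

```text
invalid input at $.deltas[0]: expected keys tx, ty, tz, wx, wy, wz
```

Call:
{"method": "drive_tool", "body": {"deltas": [{"tx": 0.6, "ty": 1, "tz": 0, "wx": 0, "wy": 0, "wz": -0.42}, {"tx": 0.6, "ty": 1, "tz": 0, "wx": 0, "wy": 0, "wz": -0.42}, {"tx": 0.6, "ty": 1, "tz": 0, "wx": 0, "wy": 0, "wz": -0.42}, {"tx": 0.6, "ty": 1, "tz": 0, "wx": 0, "wy": 0, "wz": -0.42}, {"tx": 0.6, "ty": 1, "tz": 0, "wx": 0, "wy": 0, "wz": -0.42}], "gripper": 0}}

```text
time: 0.52
tool_pos: [0.2109, -0.4323, 0.2308]
tcp_rot: [[1.0, 0.015, -0.0], [0.015, -1.0, 0.001], [-0.0, -0.001, -1.0]]
wrist_force: [0.1, 0.5, 0.1]
opening: 0.998
gripper_force: 0.0
```

Call:
{"method": "drive_tool", "body": {"deltas": [{"tx": 0.6, "ty": 1, "tz": 0, "wx": 0, "wy": 0, "wz": -0.42}, {"tx": 0.6, "ty": 1, "tz": 0, "wx": 0, "wy": 0, "wz": -0.42}, {"tx": 0.6, "ty": 1, "tz": 0, "wx": 0, "wy": 0, "wz": -0.42}, {"tx": 0.6, "ty": 1, "tz": 0, "wx": 0, "wy": 0, "wz": -0.42}, {"tx": 0.6, "ty": 1, "tz": 0, "wx": 0, "wy": 0, "wz": -0.42}]}}

```text
time: 0.93
tool_pos: [0.2858, -0.3073, 0.231]
tcp_rot: [[0.979, -0.203, -0.0], [-0.203, -0.979, 0.001], [-0.0, -0.0, -1.0]]
wrist_force: [1.1, 0.3, -0.0]
opening: 1.001
gripper_force: 0.0
```

Call:
{"method": "drive_tool", "body": {"deltas": [{"tx": 0.6, "ty": 1, "tz": 0, "wx": 0, "wy": 0, "wz": -0.42}, {"tx": 0.6, "ty": 1, "tz": 0, "wx": 0, "wy": 0, "wz": -0.42}, {"tx": 0.6, "ty": 1, "tz": 0, "wx": 0, "wy": 0, "wz": -0.42}, {"tx": 0.6, "ty": 1, "tz": 0, "wx": 0, "wy": 0, "wz": -0.42}, {"tx": 0.6, "ty": 1, "tz": 0, "wx": 0, "wy": 0, "wz": -0.42}]}}

```text
time: 1.35
tool_pos: [0.3608, -0.1823, 0.2311]
tcp_rot: [[0.911, -0.412, -0.0], [-0.412, -0.911, 0.0], [-0.0, -0.0, -1.0]]
wrist_force: [0.4, -0.1, -0.5]
opening: 0.997
gripper_force: 0.0
```

Call:
{"method": "drive_tool", "body": {"deltas": [{"tx": 0.6, "ty": 1, "tz": 0, "wx": 0, "wy": 0, "wz": -0.42}, {"tx": 0.6, "ty": 1, "tz": 0, "wx": 0, "wy": 0, "wz": -0.42}, {"tx": 0.6, "ty": 1, "tz": 0, "wx": 0, "wy": 0, "wz": -0.42}, {"tx": 0.6, "ty": 1, "tz": 0, "wx": 0, "wy": 0, "wz": -0.42}, {"tx": 0.6, "ty": 0.5, "tz": 0, "wx": 0, "wy": 0, "wz": -0.42}]}}

```text
time: 1.77
tool_pos: [0.4356, -0.0686, 0.231]
tcp_rot: [[0.801, -0.599, -0.0], [-0.599, -0.801, 0.001], [-0.001, -0.001, -1.0]]
wrist_force: [-0.3, 0.2, 0.3]
opening: 0.999
gripper_force: 0.0
```

```bash
cat > m.py <<'E'
from h import *
import sys
def bar(n,zt=None):
    f=grab(n); hsv=cv2.cvtColor(f["pixels"],cv2.COLOR_RGB2HSV)
    m=cv2.inRange(hsv,(20,120,80),(35,255,255))
    P=f["P"]; k=(m>0)&(P[...,2]>0.12)
    zt=zt or np.nanpercentile(P[k][:,2],90)
    q=k&(abs(P[...,2]-zt)<0.005)
    X=P[q][:,:2].astype(np.float32)
    if len(X)<20: return f,print(n,"no bar",k.sum())
    (c,s,_)=cv2.minAreaRect(X*1000); w=np.linalg.eigh(np.cov(X.T))[1][:,1]
    print(n,"n",q.sum(),"ztop",round(float(zt),4),"rect c",np.round(c,1),"size",np.round(s,1),"mean",X.mean(0).round(4),"ang",round(np.degrees(np.arctan2(w[1],w[0])),1))
    return f,None
E
python3 - <<'E'
from m import *
f,_=bar("wrist"); save(f,"w1.png"); bar("top")
f=grab("wrist");P=f["P"];px=f["pixels"].astype(int)
# tank top white -> orientation
k=(px.min(-1)>150)&(abs(P[...,2]-0.0)<0.16)&(P[...,2]>0.07)
X=P[k][:,:2].astype(np.float32); print(len(X),cv2.minAreaRect(X*1000))
E
```

```text
wrist n 2041 ztop 0.1756 rect c [484.1  15.7] size [14.3 55. ] mean [0.4851 0.0137] ang 132.6
top n 106 ztop 0.1776 rect c [484.6  18.2] size [12.9 55. ] mean [0.4812 0.0226] ang 136.5
14480 ((476.61993408203125, 34.30439758300781), (128.18545532226562, 174.677734375), 24.886098861694336)
```

View pics/w1.png

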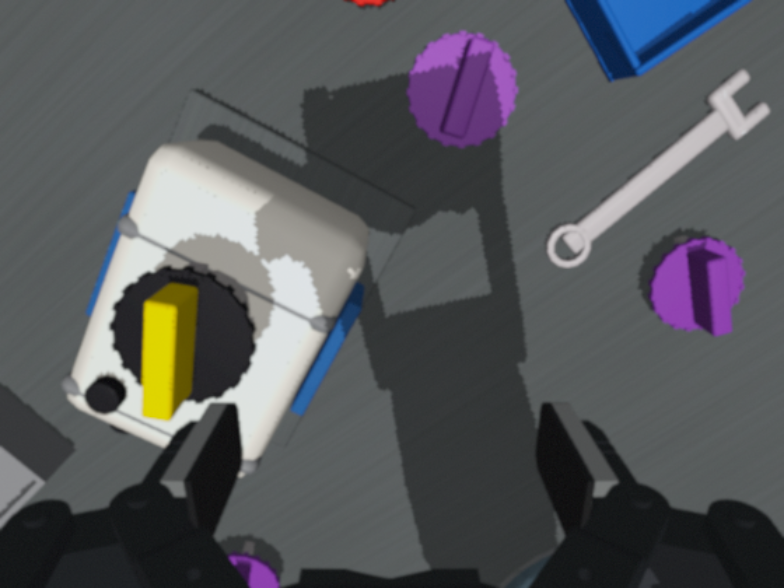

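The wrist view shows the yellow bar at about (165,350) on the tank, clear of the decoys, and the tank yawed about 25°. I'll centre over the cap.

Call:
{"method": "drive_tool", "body": {"deltas": [{"tx": 0.5, "ty": 0.85, "tz": 0, "wx": 0, "wy": 0, "wz": -0.44}, {"tx": 0.5, "ty": 0.85, "tz": 0, "wx": 0, "wy": 0, "wz": -0.44}, {"tx": 0.5, "ty": 0.85, "tz": 0, "wx": 0, "wy": 0, "wz": -0.44}, {"tx": 0.44, "ty": 0.83, "tz": 0, "wx": 0, "wy": 0, "wz": -0.44}, {"tx": 0, "ty": 0, "tz": 0, "wx": 0, "wy": 0, "wz": 0}]}}

```text
time: 2.33
tool_pos: [0.4846, 0.0149, 0.2311]
tcp_rot: [[0.678, -0.735, 0.0], [-0.735, -0.678, 0.001], [-0.001, -0.001, -1.0]]
wrist_force: [0.0, 0.0, -1.4]
opening: 1.001
gripper_force: 0.0
```

```bash
python3 - <<'E'
from m import *
f,_=bar("wrist"); save(f,"w2.png",1.0)
s=r.state();print(s["tool_pos"],s["tcp_rot"].round(4),s["joints"].round(1),s["ft_torque"],s["wrist_force"])
P=f["P"];px=f["pixels"].astype(int)
k=(px.max(-1)<70)&(abs(P[...,2]-0.1475)<0.003)&(np.hypot(P[...,0]-.484,P[...,1]-.016)<.05)
X=P[k][:,:2].astype(np.float32);print(len(X),cv2.minEnclosingCircle(X*1000))
E
```

```text
wrist n 2094 ztop 0.1758 rect c [484.6  15.9] size [13.8 54.7] mean [0.4858 0.0146] ang 132.5
[0.48380536 0.01360699 0.23092758] [[ 6.796e-01 -7.336e-01 -1.000e-03]
 [-7.336e-01 -6.796e-01  0.000e+00]
 [-7.000e-04  7.000e-04 -1.000e+00]] [-12.5  -1.5 104.8  -0.   76.7 124.7] [-0.0124162   0.01090568 -0.00198858] [-0.61451738 -0.30265228 -0.1750695 ]
5577 ((484.1973571777344, 16.368186950683594), 34.41056442260742)
```

Call:
{"method": "drive_tool", "body": {"deltas": [{"tx": 0, "ty": 0.06, "tz": -0.7, "wx": 0, "wy": 0, "wz": 0}, {"tx": 0, "ty": 0, "tz": -0.7, "wx": 0, "wy": 0, "wz": 0}, {"tx": 0, "ty": 0, "tz": -0.7, "wx": 0, "wy": 0, "wz": 0}, {"tx": 0, "ty": 0, "tz": -0.6, "wx": 0, "wy": 0, "wz": 0}, {"tx": 0, "ty": 0, "tz": -0.44, "wx": 0, "wy": 0, "wz": 0}]}}

```text
time: 2.8
tool_pos: [0.4825, 0.0133, 0.1512]
tcp_rot: [[0.678, -0.735, -0.002], [-0.735, -0.678, -0.0], [-0.001, 0.002, -1.0]]
wrist_force: [-0.1, 0.4, -1.0]
opening: 1.002
gripper_force: 0.0
```

Call:
{"method": "drive_tool", "body": {"deltas": [{"tx": 0, "ty": 0, "tz": 0, "wx": 0, "wy": 0, "wz": 0}, {"tx": 0, "ty": 0, "tz": 0, "wx": 0, "wy": 0, "wz": 0}, {"tx": 0, "ty": 0, "tz": 0, "wx": 0, "wy": 0, "wz": 0}, {"tx": 0, "ty": 0, "tz": 0, "wx": 0, "wy": 0, "wz": 0}, {"tx": 0, "ty": 0, "tz": 0, "wx": 0, "wy": 0, "wz": 0}], "gripper": 0.5}}

```text
time: 3.22
tool_pos: [0.4846, 0.0144, 0.1538]
tcp_rot: [[0.678, -0.735, 0.002], [-0.735, -0.678, -0.0], [0.002, -0.001, -1.0]]
wrist_force: [0.7, -0.2, -0.1]
opening: 0.498
gripper_force: 0.0
```

```bash
python3 - <<'E'
from h import *
s=r.state();print(s["tool_pos"],s["ft_torque"],s["wrist_force"],s["opening"],s["gripper_force"]); save(grab("wrist"),"w3.png")
E
```

```text
[0.48463971 0.0144141  0.15380526] [ 0.02307629 -0.02006085  0.06086906] [ 0.67371054 -0.23516836 -0.10344601] 0.4983445359132409 0.0
```

View pics/w3.png

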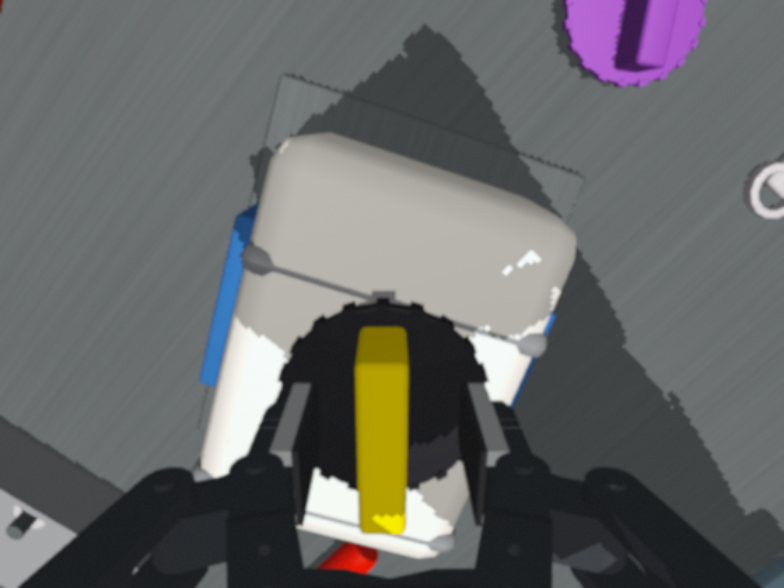

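The bar (382,430) sits centred between the fingers and parallel to them, with the tips just above the disc. I'll close the gripper.

Call:
{"method": "drive_tool", "body": {"deltas": [{"tx": 0, "ty": 0, "tz": 0, "wx": 0, "wy": 0, "wz": 0}, {"tx": 0, "ty": 0, "tz": 0, "wx": 0, "wy": 0, "wz": 0}, {"tx": 0, "ty": 0, "tz": 0, "wx": 0, "wy": 0, "wz": 0}, {"tx": 0, "ty": 0, "tz": 0, "wx": 0, "wy": 0, "wz": 0}, {"tx": 0, "ty": 0, "tz": 0, "wx": 0, "wy": 0, "wz": 0}], "gripper": 1}}

```text
time: 3.68
tool_pos: [0.4843, 0.0147, 0.1532]
tcp_rot: [[0.678, -0.735, 0.001], [-0.735, -0.678, -0.0], [0.001, -0.0, -1.0]]
wrist_force: [-0.0, 0.9, 3.9]
opening: 0.149
gripper_force: 61.4
```

Call:
{"method": "drive_tool", "body": {"deltas": [{"tx": 0, "ty": 0, "tz": 0, "wx": 0, "wy": 0, "wz": 0}, {"tx": 0, "ty": 0, "tz": 0, "wx": 0, "wy": 0, "wz": 0}, {"tx": 0, "ty": 0, "tz": 0, "wx": 0, "wy": 0, "wz": 0}, {"tx": 0, "ty": 0, "tz": 0, "wx": 0, "wy": 0, "wz": 0}]}}

```text
time: 4.02
tool_pos: [0.4843, 0.0147, 0.1531]
tcp_rot: [[0.678, -0.735, 0.001], [-0.735, -0.678, 0.0], [0.0, -0.001, -1.0]]
wrist_force: [0.3, 1.8, 5.0]
opening: 0.148
gripper_force: 61.6
```

```bash
cat > s.py <<'E'
from cell import r
import numpy as np
s=r.state();R=s["tcp_rot"];print(s["time"],s["tool_pos"].round(4),"yaw",round(np.degrees(np.arctan2(R[1,1],R[0,1])),1),"F",s["wrist_force"].round(1),"T",s["ft_torque"].round(3),"op",round(s["opening"],3),s["gripper_force"],"j1,6",s["joints"][[0,5]].round(2),s["joint_torque"].round(2)[[0,5]])
E
python3 s.py
```

```text
4.0167 [0.4843 0.0147 0.1531] yaw -137.3 F [0.3 1.8 5. ] T [ 0.282 -0.053 -0.034] op 0.148 61.57537579536438 j1,6 [-12.34 124.99] [-0.54  0.  ]
```

Call:
{"method": "drive_tool", "body": {"deltas": [{"tx": 0, "ty": 0, "tz": 0.03, "wx": 0, "wy": 0, "wz": 0.2}, {"tx": 0, "ty": 0, "tz": 0, "wx": 0, "wy": 0, "wz": 0.4}, {"tx": 0, "ty": 0, "tz": 0, "wx": 0, "wy": 0, "wz": 0.4}, {"tx": 0, "ty": 0, "tz": 0, "wx": 0, "wy": 0, "wz": 0.3}, {"tx": 0, "ty": 0, "tz": 0, "wx": 0, "wy": 0, "wz": 0.2}]}}

```text
time: 4.43
tool_pos: [0.484, 0.015, 0.1533]
tcp_rot: [[0.786, -0.619, 0.0], [-0.619, -0.786, 0.001], [-0.0, -0.001, -1.0]]
wrist_force: [2.6, 2.2, 0.0]
opening: 0.151
gripper_force: 61.1
```

```bash
python3 s.py
```

```text
4.4333 [0.484  0.015  0.1533] yaw -128.2 F [2.6 2.2 0. ] T [ 0.471 -0.38  -0.096] op 0.151 61.08016490936279 j1,6 [-12.33 115.85] [-1.32  0.07]
```

Call:
{"method": "drive_tool", "body": {"deltas": [{"tx": 0, "ty": 0, "tz": 0, "wx": 0, "wy": 0, "wz": 0.15}, {"tx": 0, "ty": 0, "tz": 0, "wx": 0, "wy": 0, "wz": 0.15}, {"tx": 0, "ty": 0, "tz": 0, "wx": 0, "wy": 0, "wz": 0.1}, {"tx": 0, "ty": 0, "tz": 0, "wx": 0, "wy": 0, "wz": 0.1}, {"tx": 0, "ty": 0, "tz": 0, "wx": 0, "wy": 0, "wz": 0}]}}

```text
time: 4.85
tool_pos: [0.4841, 0.0151, 0.1533]
tcp_rot: [[0.816, -0.578, 0.0], [-0.578, -0.816, 0.001], [-0.0, -0.001, -1.0]]
wrist_force: [3.6, 4.1, -0.7]
opening: 0.146
gripper_force: 60.9
```

```bash
python3 s.py
```

```text
4.85 [0.4841 0.0151 0.1533] yaw -125.3 F [ 3.6  4.1 -0.7] T [ 0.784 -0.653 -0.112] op 0.146 60.90447127819061 j1,6 [-12.32 112.94] [-2.04 -0.23]
```

Call:
{"method": "drive_tool", "body": {"deltas": [{"tx": 0.02, "ty": 0.03, "tz": 0, "wx": 0, "wy": 0, "wz": 0.1}, {"tx": 0, "ty": 0, "tz": 0, "wx": 0, "wy": 0, "wz": 0.15}, {"tx": 0, "ty": 0, "tz": 0, "wx": 0, "wy": 0, "wz": 0.15}, {"tx": 0, "ty": 0, "tz": 0, "wx": 0, "wy": 0, "wz": 0.1}, {"tx": 0, "ty": 0, "tz": 0, "wx": 0, "wy": 0, "wz": 0}]}}

```text
time: 5.27
tool_pos: [0.4842, 0.0154, 0.1533]
tcp_rot: [[0.845, -0.534, -0.001], [-0.534, -0.845, 0.0], [-0.001, 0.0, -1.0]]
wrist_force: [1.4, 2.3, -1.4]
opening: 0.147
gripper_force: 60.8
```

```bash
python3 s.py
```

```text
5.2667 [0.4842 0.0154 0.1533] yaw -122.3 F [ 1.4  2.3 -1.4] T [ 0.393 -0.227 -0.054] op 0.147 60.84193468093872 j1,6 [-12.25 110.04] [-1.   -0.21]
```

Call:
{"method": "drive_tool", "body": {"deltas": [{"tx": 0.01, "ty": 0.02, "tz": 0, "wx": 0, "wy": 0, "wz": 0.1}, {"tx": 0, "ty": 0, "tz": 0, "wx": 0, "wy": 0, "wz": 0.15}, {"tx": 0, "ty": 0, "tz": 0, "wx": 0, "wy": 0, "wz": 0.1}, {"tx": 0, "ty": 0, "tz": 0, "wx": 0, "wy": 0, "wz": 0.1}, {"tx": 0, "ty": 0, "tz": 0, "wx": 0, "wy": 0, "wz": 0}]}}

```text
time: 5.68
tool_pos: [0.4845, 0.0159, 0.1533]
tcp_rot: [[0.87, -0.494, -0.001], [-0.494, -0.87, 0.0], [-0.001, 0.0, -1.0]]
wrist_force: [1.0, 1.2, -1.9]
opening: 0.146
gripper_force: 60.7
```

```bash
python3 s.py
```

```text
5.6833 [0.4845 0.0159 0.1533] yaw -119.6 F [ 1.   1.2 -1.9] T [ 0.201 -0.069 -0.156] op 0.146 60.70703387260437 j1,6 [-12.18 107.41] [-0.38 -0.3 ]
```

Call:
{"method": "drive_tool", "body": {"deltas": [{"tx": 0, "ty": 0, "tz": -0.01, "wx": 0, "wy": 0, "wz": 0.08}, {"tx": 0, "ty": 0, "tz": 0, "wx": 0, "wy": 0, "wz": 0.07}, {"tx": 0, "ty": 0, "tz": 0, "wx": 0, "wy": 0, "wz": 0}]}}

```text
time: 5.93
tool_pos: [0.4847, 0.0162, 0.1533]
tcp_rot: [[0.877, -0.48, -0.0], [-0.48, -0.877, 0.001], [-0.0, -0.0, -1.0]]
wrist_force: [-0.7, 3.4, -0.4]
opening: 0.151
gripper_force: 61.0
```

```bash
python3 s.py
```

```text
5.9333 [0.4847 0.0162 0.1533] yaw -118.7 F [-0.7  3.4 -0.4] T [ 0.476  0.032 -0.118] op 0.151 60.960840582847595 j1,6 [-12.16 106.53] [-1.25 -0.27]
```

Call:
{"method": "drive_tool", "body": {"deltas": [{"tx": 0, "ty": 0.01, "tz": 0, "wx": 0, "wy": 0, "wz": 0.1}, {"tx": 0, "ty": 0, "tz": 0, "wx": 0, "wy": 0, "wz": 0.1}, {"tx": 0, "ty": 0, "tz": 0, "wx": 0, "wy": 0, "wz": 0}]}}

```text
time: 6.18
tool_pos: [0.4848, 0.0166, 0.1533]
tcp_rot: [[0.887, -0.462, 0.0], [-0.462, -0.887, 0.001], [-0.0, -0.001, -1.0]]
wrist_force: [0.1, 4.5, -2.0]
opening: 0.149
gripper_force: 61.0
```

```bash
python3 s.py
```

```text
6.1833 [0.4848 0.0166 0.1533] yaw -117.5 F [ 0.1  4.5 -2. ] T [ 0.808 -0.106 -0.172] op 0.149 60.96381425857544 j1,6 [-12.13 105.34] [-1.93 -0.38]
```

Call:
{"method": "drive_tool", "body": {"deltas": [{"tx": 0, "ty": 0.01, "tz": 0, "wx": 0, "wy": 0, "wz": 0.1}, {"tx": 0, "ty": 0, "tz": 0, "wx": 0, "wy": 0, "wz": 0.1}, {"tx": 0, "ty": 0, "tz": 0, "wx": 0, "wy": 0, "wz": 0}]}}

```text
time: 6.43
tool_pos: [0.4848, 0.0167, 0.1533]
tcp_rot: [[0.896, -0.443, 0.0], [-0.443, -0.896, 0.001], [0.0, -0.001, -1.0]]
wrist_force: [0.9, 5.0, -0.2]
opening: 0.151
gripper_force: 61.2
```

```bash
python3 s.py
```

```text
6.4333 [0.4848 0.0167 0.1533] yaw -116.3 F [ 0.9  5.  -0.2] T [ 0.936 -0.217 -0.493] op 0.151 61.178510785102844 j1,6 [-12.11 104.19] [-1.91 -0.65]
```

Call:
{"method": "drive_tool", "body": {"deltas": [{"tx": 0, "ty": 0.02, "tz": 0, "wx": 0, "wy": 0, "wz": -0.09}, {"tx": 0, "ty": 0, "tz": 0, "wx": 0, "wy": 0, "wz": 0}]}}

```text
time: 6.6
tool_pos: [0.4849, 0.0168, 0.1533]
tcp_rot: [[0.892, -0.453, 0.0], [-0.453, -0.892, -0.0], [0.0, 0.0, -1.0]]
wrist_force: [2.0, 4.0, -2.0]
opening: 0.151
gripper_force: 60.9
```

```bash
python3 s.py
```

```text
6.6 [0.4849 0.0168 0.1533] yaw -116.9 F [ 2.  4. -2.] T [ 0.526 -0.219 -0.312] op 0.151 60.88791847229004 j1,6 [-12.06 104.86] [-1.2  -0.18]
```

Call:
{"method": "drive_tool", "body": {"deltas": [{"tx": 0, "ty": 0, "tz": 0, "wx": 0, "wy": 0, "wz": 0}, {"tx": 0, "ty": 0, "tz": 0, "wx": 0, "wy": 0, "wz": 0}, {"tx": 0, "ty": 0, "tz": 0, "wx": 0, "wy": 0, "wz": 0}, {"tx": 0, "ty": 0, "tz": 0, "wx": 0, "wy": 0, "wz": 0}, {"tx": 0, "ty": 0, "tz": 0, "wx": 0, "wy": 0, "wz": 0}]}}

```text
time: 7.02
tool_pos: [0.4848, 0.0168, 0.1533]
tcp_rot: [[0.892, -0.452, 0.0], [-0.452, -0.892, -0.0], [0.0, 0.0, -1.0]]
wrist_force: [1.6, 2.8, -1.0]
opening: 0.15
gripper_force: 60.9
```

```bash
python3 s.py
```

```text
7.0167 [0.4848 0.0168 0.1533] yaw -116.9 F [ 1.6  2.8 -1. ] T [ 0.412 -0.384 -0.306] op 0.15 60.867100954055786 j1,6 [-12.06 104.82] [-0.83 -0.31]
```

Call:
{"method": "drive_tool", "body": {"deltas": [{"tx": 0, "ty": 0, "tz": 0, "wx": 0, "wy": 0, "wz": 0}, {"tx": 0, "ty": 0, "tz": 0, "wx": 0, "wy": 0, "wz": 0}, {"tx": 0, "ty": 0, "tz": 0, "wx": 0, "wy": 0, "wz": 0}, {"tx": 0, "ty": 0, "tz": 0, "wx": 0, "wy": 0, "wz": 0}, {"tx": 0, "ty": 0, "tz": 0, "wx": 0, "wy": 0, "wz": 0}]}}

```text
time: 7.43
tool_pos: [0.4848, 0.0168, 0.1533]
tcp_rot: [[0.892, -0.452, 0.0], [-0.452, -0.892, -0.0], [0.0, 0.0, -1.0]]
wrist_force: [3.4, 2.5, -1.5]
opening: 0.146
gripper_force: 60.8
```

Call:
{"method": "drive_tool", "body": {"deltas": [{"tx": 0, "ty": 0, "tz": 0, "wx": 0, "wy": 0, "wz": 0}, {"tx": 0, "ty": 0, "tz": 0, "wx": 0, "wy": 0, "wz": 0}, {"tx": 0, "ty": 0, "tz": 0, "wx": 0, "wy": 0, "wz": 0}, {"tx": 0, "ty": 0, "tz": 0, "wx": 0, "wy": 0, "wz": 0}, {"tx": 0, "ty": 0, "tz": 0, "wx": 0, "wy": 0, "wz": 0}]}}

```text
time: 7.85
tool_pos: [0.4848, 0.0168, 0.1533]
tcp_rot: [[0.892, -0.452, 0.0], [-0.452, -0.892, -0.0], [0.0, 0.0, -1.0]]
wrist_force: [3.6, 0.8, -1.6]
opening: 0.149
gripper_force: 60.8
```

Call:
{"method": "drive_tool", "body": {"deltas": [{"tx": 0, "ty": 0, "tz": 0, "wx": 0, "wy": 0, "wz": 0}, {"tx": 0, "ty": 0, "tz": 0, "wx": 0, "wy": 0, "wz": 0}, {"tx": 0, "ty": 0, "tz": 0, "wx": 0, "wy": 0, "wz": 0}, {"tx": 0, "ty": 0, "tz": 0, "wx": 0, "wy": 0, "wz": 0}, {"tx": 0, "ty": 0, "tz": 0, "wx": 0, "wy": 0, "wz": 0}]}}

```text
time: 8.27
tool_pos: [0.4848, 0.0168, 0.1533]
tcp_rot: [[0.892, -0.452, 0.0], [-0.452, -0.892, -0.0], [0.0, 0.0, -1.0]]
wrist_force: [4.1, 1.3, -2.8]
opening: 0.152
gripper_force: 60.7
```

Call:
{"method": "drive_tool", "body": {"deltas": [{"tx": 0, "ty": 0, "tz": 0, "wx": 0, "wy": 0, "wz": 0}, {"tx": 0, "ty": 0, "tz": 0, "wx": 0, "wy": 0, "wz": 0}, {"tx": 0, "ty": 0, "tz": 0, "wx": 0, "wy": 0, "wz": 0}, {"tx": 0, "ty": 0, "tz": 0, "wx": 0, "wy": 0, "wz": 0}, {"tx": 0, "ty": 0, "tz": 0, "wx": 0, "wy": 0, "wz": 0}]}}

```text
time: 8.68
tool_pos: [0.4848, 0.0169, 0.1533]
tcp_rot: [[0.892, -0.452, 0.0], [-0.452, -0.892, -0.0], [0.0, -0.0, -1.0]]
wrist_force: [3.6, -1.2, -2.9]
opening: 0.15
gripper_force: 60.7
```

```bash
python3 s.py
```

```text
8.6833 [0.4848 0.0169 0.1533] yaw -116.9 F [ 3.6 -1.2 -2.9] T [-0.067 -0.652 -0.231] op 0.15 60.707162618637085 j1,6 [-12.06 104.82] [ 0.47 -0.3 ]
```

Call:
{"method": "drive_tool", "body": {"deltas": [{"tx": 0, "ty": 0, "tz": -0.03, "wx": 0, "wy": 0, "wz": -0.08}, {"tx": 0.01, "ty": -0.01, "tz": -0.06, "wx": 0, "wy": 0, "wz": 0}, {"tx": 0, "ty": 0, "tz": -0.06, "wx": 0, "wy": 0, "wz": 0}, {"tx": 0, "ty": 0, "tz": -0.05, "wx": 0, "wy": 0, "wz": 0}, {"tx": 0, "ty": 0, "tz": 0, "wx": 0, "wy": 0, "wz": 0}]}}

```text
time: 9.1
tool_pos: [0.485, 0.0169, 0.1496]
tcp_rot: [[0.888, -0.459, -0.0], [-0.459, -0.888, -0.0], [-0.0, 0.0, -1.0]]
wrist_force: [-2.8, 2.1, 11.1]
opening: 0.147
gripper_force: 62.5
```

```bash
python3 s.py
```

```text
9.1 [0.485  0.0169 0.1496] yaw -117.3 F [-2.8  2.1 11.1] T [ 0.225  0.43  -0.063] op 0.147 62.522138357162476 j1,6 [-12.06 105.27] [-0.72 -0.03]
```

Call:
{"method": "drive_tool", "body": {"deltas": [{"tx": -0.01, "ty": 0, "tz": -0.06, "wx": 0, "wy": 0, "wz": 0}, {"tx": 0, "ty": 0, "tz": -0.05, "wx": 0, "wy": 0, "wz": 0}, {"tx": 0, "ty": 0, "tz": 0, "wx": 0, "wy": 0, "wz": 0}]}}

```text
time: 9.35
tool_pos: [0.4851, 0.0168, 0.1475]
tcp_rot: [[0.888, -0.459, 0.001], [-0.459, -0.888, -0.0], [0.001, -0.0, -1.0]]
wrist_force: [-4.1, 2.2, 16.0]
opening: 0.151
gripper_force: 63.2
```

```bash
python3 s.py
```

```text
9.35 [0.4851 0.0168 0.1475] yaw -117.3 F [-4.1  2.2 16. ] T [ 0.256  0.772 -0.037] op 0.151 63.17626476287842 j1,6 [-12.06 105.27] [-0.91 -0.04]
```

Call:
{"method": "drive_tool", "body": {"deltas": [{"tx": -0.02, "ty": 0.01, "tz": 0, "wx": 0, "wy": 0, "wz": 0.1}, {"tx": 0, "ty": 0, "tz": 0, "wx": 0, "wy": 0, "wz": 0.15}, {"tx": 0, "ty": 0, "tz": 0, "wx": 0, "wy": 0, "wz": 0.15}, {"tx": 0, "ty": 0, "tz": 0, "wx": 0, "wy": 0, "wz": 0.15}, {"tx": 0, "ty": 0, "tz": 0, "wx": 0, "wy": 0, "wz": 0.15}]}}

```text
time: 9.77
tool_pos: [0.4852, 0.0168, 0.1479]
tcp_rot: [[0.92, -0.392, 0.002], [-0.392, -0.92, -0.001], [0.002, -0.0, -1.0]]
wrist_force: [-2.4, 1.3, 14.5]
opening: 0.147
gripper_force: 63.1
```

```bash
python3 s.py
```

```text
9.7667 [0.4852 0.0168 0.1479] yaw -113.1 F [-2.4  1.3 14.5] T [ 0.226  0.417 -0.064] op 0.147 63.07898283004761 j1,6 [-12.05 101.04] [-0.55  0.18]
```

Call:
{"method": "drive_tool", "body": {"deltas": [{"tx": -0.01, "ty": 0.01, "tz": -0.02, "wx": 0, "wy": 0, "wz": 0.3}, {"tx": 0, "ty": 0, "tz": 0, "wx": 0, "wy": 0, "wz": 0.4}, {"tx": 0, "ty": 0, "tz": 0, "wx": 0, "wy": 0, "wz": 0.4}, {"tx": 0, "ty": 0, "tz": 0, "wx": 0, "wy": 0, "wz": 0.4}, {"tx": 0, "ty": 0, "tz": 0, "wx": 0, "wy": 0, "wz": 0.3}]}}

```text
time: 10.18
tool_pos: [0.4856, 0.0169, 0.1478]
tcp_rot: [[0.977, -0.212, 0.004], [-0.212, -0.977, -0.001], [0.004, 0.0, -1.0]]
wrist_force: [-0.7, 1.3, 14.9]
opening: 0.149
gripper_force: 63.1
```

```bash
python3 s.py
```

```text
10.1833 [0.4856 0.0169 0.1478] yaw -102.2 F [-0.7  1.3 14.9] T [ 0.159  0.168 -0.078] op 0.149 63.09264779090881 j1,6 [-12.03  90.19] [-0.43  0.29]
```

Call:
{"method": "drive_tool", "body": {"deltas": [{"tx": -0.01, "ty": 0, "tz": -0.01, "wx": 0, "wy": 0, "wz": 0.4}, {"tx": 0, "ty": 0, "tz": 0, "wx": 0, "wy": 0, "wz": 0.45}, {"tx": 0, "ty": 0, "tz": 0, "wx": 0, "wy": 0, "wz": 0.45}, {"tx": 0, "ty": 0, "tz": 0, "wx": 0, "wy": 0, "wz": 0.4}, {"tx": 0, "ty": 0, "tz": 0, "wx": 0, "wy": 0, "wz": 0.3}]}}

```text
time: 10.6
tool_pos: [0.4856, 0.0169, 0.1477]
tcp_rot: [[1.0, -0.004, 0.004], [-0.004, -1.0, -0.001], [0.004, 0.001, -1.0]]
wrist_force: [0.1, 0.8, 15.1]
opening: 0.147
gripper_force: 63.1
```

```bash
python3 s.py
```

```text
10.6 [0.4856 0.0169 0.1477] yaw -90.2 F [ 0.1  0.8 15.1] T [ 0.18   0.065 -0.083] op 0.147 63.095444440841675 j1,6 [-12.03  78.18] [-0.49  0.28]
```

Call:
{"method": "drive_tool", "body": {"deltas": [{"tx": 0, "ty": 0, "tz": -0.01, "wx": 0, "wy": 0, "wz": 0.45}, {"tx": 0, "ty": 0, "tz": 0, "wx": 0, "wy": 0, "wz": 0.45}, {"tx": 0, "ty": 0, "tz": 0, "wx": 0, "wy": 0, "wz": 0.45}, {"tx": 0, "ty": 0, "tz": 0, "wx": 0, "wy": 0, "wz": 0.45}, {"tx": 0, "ty": 0, "tz": 0, "wx": 0, "wy": 0, "wz": 0.4}]}}

```text
time: 11.02
tool_pos: [0.4858, 0.0169, 0.1475]
tcp_rot: [[0.974, 0.225, 0.005], [0.225, -0.974, -0.001], [0.004, 0.002, -1.0]]
wrist_force: [0.3, 1.1, 15.6]
opening: 0.148
gripper_force: 63.1
```

```bash
python3 s.py
```

```text
11.0167 [0.4858 0.0169 0.1475] yaw -77.0 F [ 0.3  1.1 15.6] T [ 0.161 -0.012 -0.089] op 0.148 63.140233755111694 j1,6 [-12.03  64.97] [-0.51  0.53]
```

Call:
{"method": "drive_tool", "body": {"deltas": [{"tx": 0, "ty": 0, "tz": 0, "wx": 0, "wy": 0, "wz": 0.4}, {"tx": 0, "ty": 0, "tz": 0, "wx": 0, "wy": 0, "wz": 0.4}, {"tx": 0, "ty": 0, "tz": 0, "wx": 0, "wy": 0, "wz": 0.4}, {"tx": 0, "ty": 0, "tz": 0, "wx": 0, "wy": 0, "wz": 0.4}, {"tx": 0, "ty": 0, "tz": 0, "wx": 0, "wy": 0, "wz": 0}]}}

```text
time: 11.43
tool_pos: [0.4858, 0.017, 0.1476]
tcp_rot: [[0.923, 0.384, 0.005], [0.384, -0.923, -0.001], [0.004, 0.003, -1.0]]
wrist_force: [0.2, 1.6, 15.1]
opening: 0.15
gripper_force: 63.1
```

```bash
python3 s.py
```

```text
11.4333 [0.4858 0.017  0.1476] yaw -67.4 F [ 0.2  1.6 15.1] T [ 0.214  0.03  -0.005] op 0.15 63.137404918670654 j1,6 [-12.03  55.37] [-0.77 -0.55]
```

Call:
{"method": "drive_tool", "body": {"deltas": [{"tx": 0, "ty": 0, "tz": 0, "wx": 0, "wy": 0, "wz": 0.2}, {"tx": 0, "ty": 0, "tz": 0, "wx": 0, "wy": 0, "wz": 0.2}, {"tx": 0, "ty": 0, "tz": 0.1, "wx": 0, "wy": 0, "wz": 0}, {"tx": 0, "ty": 0, "tz": 0.1, "wx": 0, "wy": 0, "wz": 0}, {"tx": 0, "ty": 0, "tz": 0.1, "wx": 0, "wy": 0, "wz": 0}]}}

```text
time: 11.85
tool_pos: [0.4854, 0.0171, 0.1539]
tcp_rot: [[0.907, 0.42, 0.004], [0.42, -0.907, -0.0], [0.004, 0.002, -1.0]]
wrist_force: [4.3, 0.7, 1.6]
opening: 0.144
gripper_force: 61.2
```

```bash
python3 s.py
```

```text
11.85 [0.4854 0.0171 0.1539] yaw -65.1 F [4.3 0.7 1.6] T [ 0.205 -0.834 -0.004] op 0.144 61.23160243034363 j1,6 [-12.04  53.1 ] [-0.57  0.01]
```

Call:
{"method": "drive_tool", "body": {"deltas": [{"tx": 0.01, "ty": 0, "tz": 0.04, "wx": 0, "wy": 0, "wz": 0}, {"tx": 0.01, "ty": 0, "tz": 0.04, "wx": 0, "wy": 0, "wz": 0}, {"tx": 0, "ty": 0, "tz": 0.04, "wx": 0, "wy": 0, "wz": 0}, {"tx": 0, "ty": 0, "tz": 0, "wx": 0, "wy": 0, "wz": 0}]}}

```text
time: 12.18
tool_pos: [0.4847, 0.0175, 0.1551]
tcp_rot: [[0.907, 0.42, 0.001], [0.42, -0.907, 0.001], [0.001, -0.0, -1.0]]
wrist_force: [5.4, 2.6, 0.7]
opening: 0.148
gripper_force: 60.9
```

```bash
python3 s.py
```

```text
12.1833 [0.4847 0.0175 0.1551] yaw -65.2 F [5.4 2.6 0.7] T [ 0.407 -1.064 -0.041] op 0.148 60.864189863204956 j1,6 [-12.02  53.11] [-1.02 -0.01]
```

Call:
{"method": "drive_tool", "body": {"deltas": [{"tx": 0.04, "ty": 0.02, "tz": 0.04, "wx": 0, "wy": 0, "wz": 0}, {"tx": 0, "ty": 0, "tz": 0.04, "wx": 0, "wy": 0, "wz": 0}, {"tx": 0, "ty": 0, "tz": 0.04, "wx": 0, "wy": 0, "wz": 0}, {"tx": 0, "ty": 0, "tz": 0, "wx": 0, "wy": 0, "wz": 0}]}}

```text
time: 12.52
tool_pos: [0.4846, 0.018, 0.1575]
tcp_rot: [[0.907, 0.42, -0.001], [0.42, -0.907, 0.001], [-0.001, -0.001, -1.0]]
wrist_force: [3.5, 1.1, -3.7]
opening: 0.153
gripper_force: 60.4
```

```bash
python3 s.py
```

```text
12.5167 [0.4846 0.018  0.1575] yaw -65.2 F [ 3.5  1.1 -3.7] T [ 0.408 -0.661 -0.03 ] op 0.153 60.4303765296936 j1,6 [-11.95  53.2 ] [-0.89  0.  ]
```

Call:
{"method": "drive_tool", "body": {"deltas": [{"tx": 0.02, "ty": 0, "tz": 0.1, "wx": 0, "wy": 0, "wz": 0}, {"tx": 0, "ty": 0, "tz": 0.2, "wx": 0, "wy": 0, "wz": 0}, {"tx": 0, "ty": 0, "tz": 0.3, "wx": 0, "wy": 0, "wz": 0}, {"tx": 0, "ty": 0, "tz": 0.5, "wx": 0, "wy": 0, "wz": 0}, {"tx": 0, "ty": 0, "tz": 0.6, "wx": 0, "wy": 0, "wz": 0}]}}

```text
time: 12.93
tool_pos: [0.4846, 0.0175, 0.2008]
tcp_rot: [[0.907, 0.42, -0.003], [0.42, -0.907, -0.0], [-0.003, -0.001, -1.0]]
wrist_force: [0.1, -0.5, -1.3]
opening: 0.154
gripper_force: 60.6
```

```bash
python3 - <<'E'
exec(open("s.py").read())
from m import *
f,_=bar("scene"); save(f,"s2.png")
hsv=cv2.cvtColor(f["pixels"],cv2.COLOR_RGB2HSV)
f=grab("scene");P=f["P"];m=cv2.inRange(hsv,(100,120,50),(130,255,255))>0
k=m&(abs(P[...,0]-.52)<.12)&(abs(P[...,1]+.33)<.1)&(P[...,2]<.06)&(P[...,2]>.03)
print(cv2.minAreaRect((P[k][:,:2]*1000).astype(np.float32)))
E
```

```text
12.9333 [0.4846 0.0175 0.2008] yaw -65.2 F [ 0.1 -0.5 -1.3] T [0.054 0.065 0.021] op 0.154 60.62291979789734 j1,6 [-11.96  53.21] [0.05 0.  ]
scene n 65 ztop 0.2248 rect c [498.8  23.7] size [20.9 14.4] mean [0.4999 0.0243] ang -165.1
((519.2800903320312, -331.19952392578125), (150.6657257080078, 173.3211212158203), 88.72728729248047)
```

View pics/s2.png

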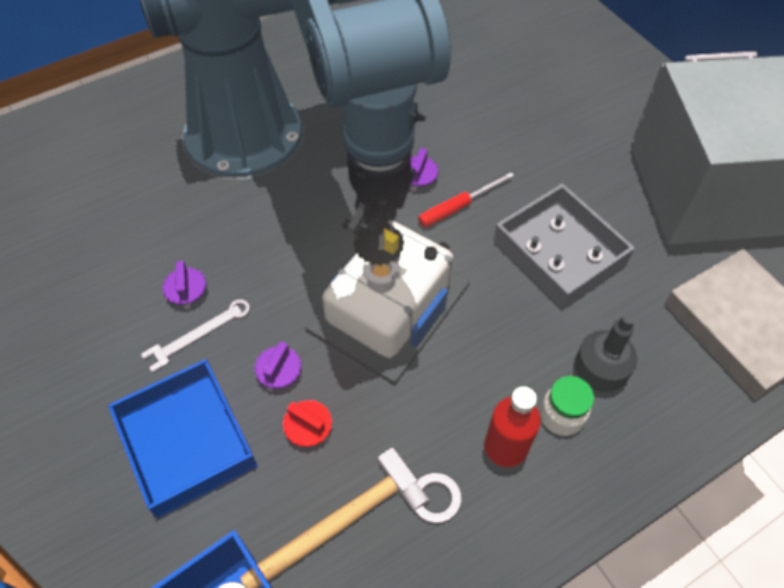

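The cap is clear of the neck at (388,240), the neck is exposed below it, and the tray at (180,437) is empty. I'll carry the cap to the tray.

Call:
{"method": "drive_tool", "body": {"deltas": [{"tx": 0.1, "ty": -0.5, "tz": 0, "wx": 0, "wy": 0, "wz": 0}, {"tx": 0.1, "ty": -1, "tz": 0, "wx": 0, "wy": 0, "wz": 0}, {"tx": 0.1, "ty": -1, "tz": 0, "wx": 0, "wy": 0, "wz": 0}, {"tx": 0.1, "ty": -1, "tz": 0, "wx": 0, "wy": 0, "wz": 0}, {"tx": 0.1, "ty": -1, "tz": 0, "wx": 0, "wy": 0, "wz": 0}]}}

```text
time: 13.45
tool_pos: [0.4974, -0.0964, 0.1996]
tcp_rot: [[0.907, 0.42, -0.002], [0.42, -0.907, 0.0], [-0.002, -0.001, -1.0]]
wrist_force: [-0.1, -0.0, -2.3]
opening: 0.149
gripper_force: 60.7
```

Call:
{"method": "drive_tool", "body": {"deltas": [{"tx": 0.1, "ty": -1, "tz": 0, "wx": 0, "wy": 0, "wz": 0}, {"tx": 0.1, "ty": -1, "tz": 0, "wx": 0, "wy": 0, "wz": 0}, {"tx": 0.1, "ty": -1, "tz": 0, "wx": 0, "wy": 0, "wz": 0}, {"tx": 0.1, "ty": -1, "tz": 0, "wx": 0, "wy": 0, "wz": 0}, {"tx": 0.1, "ty": -1, "tz": 0, "wx": 0, "wy": 0, "wz": 0}]}}

```text
time: 13.87
tool_pos: [0.5097, -0.2216, 0.1994]
tcp_rot: [[0.908, 0.42, -0.002], [0.42, -0.908, 0.001], [-0.002, -0.002, -1.0]]
wrist_force: [0.5, -0.5, -1.7]
opening: 0.15
gripper_force: 60.7
```

Call:
{"method": "drive_tool", "body": {"deltas": [{"tx": 0.1, "ty": -1, "tz": 0, "wx": 0, "wy": 0, "wz": 0}, {"tx": 0.1, "ty": -1, "tz": 0, "wx": 0, "wy": 0, "wz": 0}, {"tx": 0.1, "ty": -1, "tz": 0, "wx": 0, "wy": 0, "wz": 0}, {"tx": 0.1, "ty": -1, "tz": 0, "wx": 0, "wy": 0, "wz": 0}, {"tx": 0, "ty": -0.44, "tz": 0, "wx": 0, "wy": 0, "wz": 0}]}}

```text
time: 14.28
tool_pos: [0.5196, -0.3343, 0.1993]
tcp_rot: [[0.908, 0.418, -0.001], [0.418, -0.908, -0.0], [-0.001, -0.0, -1.0]]
wrist_force: [0.1, 0.3, -1.9]
opening: 0.148
gripper_force: 60.7
```

Call:
{"method": "drive_tool", "body": {"deltas": [{"tx": 0, "ty": 0, "tz": -0.6, "wx": 0, "wy": 0, "wz": 0}, {"tx": 0, "ty": 0, "tz": -1, "wx": 0, "wy": 0, "wz": 0}, {"tx": 0, "ty": 0, "tz": -1, "wx": 0, "wy": 0, "wz": 0}, {"tx": 0, "ty": 0, "tz": -1, "wx": 0, "wy": 0, "wz": 0}, {"tx": 0, "ty": 0, "tz": -1, "wx": 0, "wy": 0, "wz": 0}]}}

```text
time: 14.7
tool_pos: [0.5197, -0.3305, 0.0836]
tcp_rot: [[0.907, 0.42, -0.001], [0.42, -0.907, 0.001], [-0.001, -0.002, -1.0]]
wrist_force: [1.1, -0.4, -2.1]
opening: 0.149
gripper_force: 60.7
```

Call:
{"method": "drive_tool", "body": {"deltas": [{"tx": 0, "ty": 0, "tz": -0.6, "wx": 0, "wy": 0, "wz": 0}, {"tx": 0, "ty": 0, "tz": -0.6, "wx": 0, "wy": 0, "wz": 0}, {"tx": 0, "ty": 0, "tz": -0.4, "wx": 0, "wy": 0, "wz": 0}, {"tx": 0, "ty": 0, "tz": -0.2, "wx": 0, "wy": 0, "wz": 0}, {"tx": 0, "ty": 0, "tz": 0, "wx": 0, "wy": 0, "wz": 0}]}}

```text
time: 15.12
tool_pos: [0.5197, -0.3301, 0.0391]
tcp_rot: [[0.907, 0.42, -0.002], [0.42, -0.907, 0.002], [-0.001, -0.003, -1.0]]
wrist_force: [0.1, 0.5, -1.4]
opening: 0.144
gripper_force: 60.7
```

```bash
python3 s.py
```

```text
15.1167 [ 0.5197 -0.3301  0.0391] yaw -65.2 F [ 0.1  0.5 -1.4] T [-0.056  0.042 -0.009] op 0.144 60.72664976119995 j1,6 [-43.45  21.71] [-0.11 -0.  ]
```

Now I'll lower it the last 5 mm or so and feel for the floor.

Call:
{"method": "drive_tool", "body": {"deltas": [{"tx": 0, "ty": 0, "tz": -0.06, "wx": 0, "wy": 0, "wz": 0}, {"tx": 0, "ty": 0, "tz": -0.06, "wx": 0, "wy": 0, "wz": 0}, {"tx": 0, "ty": 0, "tz": -0.05, "wx": 0, "wy": 0, "wz": 0}, {"tx": 0, "ty": 0, "tz": 0, "wx": 0, "wy": 0, "wz": 0}]}}

```text
time: 15.45
tool_pos: [0.521, -0.3311, 0.0368]
tcp_rot: [[0.907, 0.42, 0.001], [0.42, -0.907, -0.001], [0.0, 0.001, -1.0]]
wrist_force: [-0.9, 0.2, -2.0]
opening: 0.151
gripper_force: 60.7
```

Call:
{"method": "drive_tool", "body": {"deltas": [{"tx": 0, "ty": 0, "tz": -0.03, "wx": 0, "wy": 0, "wz": 0}, {"tx": 0, "ty": 0, "tz": 0, "wx": 0, "wy": 0, "wz": 0}]}}

```text
time: 15.62
tool_pos: [0.5208, -0.3309, 0.0358]
tcp_rot: [[0.907, 0.42, 0.0], [0.42, -0.907, -0.0], [0.0, 0.0, -1.0]]
wrist_force: [0.9, 1.5, -0.7]
opening: 0.15
gripper_force: 60.7
```

Call:
{"method": "drive_tool", "body": {"deltas": [{"tx": 0, "ty": 0, "tz": -0.05, "wx": 0, "wy": 0, "wz": 0}, {"tx": 0, "ty": 0, "tz": 0, "wx": 0, "wy": 0, "wz": 0}]}}

```text
time: 15.78
tool_pos: [0.5207, -0.3308, 0.0342]
tcp_rot: [[0.907, 0.42, -0.0], [0.42, -0.907, -0.0], [-0.0, -0.0, -1.0]]
wrist_force: [-0.7, 0.4, -0.9]
opening: 0.152
gripper_force: 60.7
```

Call:
{"method": "drive_tool", "body": {"deltas": [{"tx": 0, "ty": 0, "tz": -0.04, "wx": 0, "wy": 0, "wz": 0}, {"tx": 0, "ty": 0, "tz": 0, "wx": 0, "wy": 0, "wz": 0}]}}

```text
time: 15.95
tool_pos: [0.5208, -0.3309, 0.0338]
tcp_rot: [[0.907, 0.42, -0.0], [0.42, -0.907, -0.0], [-0.0, -0.0, -1.0]]
wrist_force: [-1.7, 1.6, 3.6]
opening: 0.146
gripper_force: 61.5
```

Contact with the floor, 3.6 N. I'll open the gripper and retreat.

Call:
{"method": "drive_tool", "body": {"deltas": [{"tx": 0, "ty": 0, "tz": 0, "wx": 0, "wy": 0, "wz": 0}, {"tx": 0, "ty": 0, "tz": 0, "wx": 0, "wy": 0, "wz": 0}, {"tx": 0, "ty": 0, "tz": 0.04, "wx": 0, "wy": 0, "wz": 0}, {"tx": 0, "ty": 0, "tz": 0.04, "wx": 0, "wy": 0, "wz": 0}, {"tx": 0, "ty": 0, "tz": 0, "wx": 0, "wy": 0, "wz": 0}], "gripper": 0.5}}

```text
time: 16.37
tool_pos: [0.5209, -0.331, 0.0356]
tcp_rot: [[0.907, 0.42, 0.0], [0.42, -0.907, -0.0], [0.0, 0.0, -1.0]]
wrist_force: [0.3, -0.6, 1.4]
opening: 0.496
gripper_force: 0.0
```

Call:
{"method": "drive_tool", "body": {"deltas": [{"tx": 0, "ty": 0, "tz": 0.2, "wx": 0, "wy": 0, "wz": 0}, {"tx": 0, "ty": 0, "tz": 0.5, "wx": 0, "wy": 0, "wz": 0}, {"tx": 0, "ty": 0, "tz": 1, "wx": 0, "wy": 0, "wz": 0}, {"tx": 0, "ty": 0, "tz": 1, "wx": 0, "wy": 0, "wz": 0}, {"tx": 0, "ty": 0, "tz": 1, "wx": 0, "wy": 0, "wz": 0}]}}

```text
time: 16.78
tool_pos: [0.5207, -0.3308, 0.1298]
tcp_rot: [[0.907, 0.42, 0.0], [0.42, -0.907, -0.0], [0.0, 0.0, -1.0]]
wrist_force: [-0.2, -0.7, 0.2]
opening: 0.499
gripper_force: 0.0
```

Call:
{"method": "drive_tool", "body": {"deltas": [{"tx": 0, "ty": 0, "tz": 1, "wx": 0, "wy": 0, "wz": 0}, {"tx": 0, "ty": 0, "tz": 1, "wx": 0, "wy": 0, "wz": 0}, {"tx": 0, "ty": 0, "tz": 0.5, "wx": 0, "wy": 0, "wz": 0}, {"tx": 0, "ty": 0, "tz": 0, "wx": 0, "wy": 0, "wz": 0}, {"tx": 0, "ty": 0, "tz": 0, "wx": 0, "wy": 0, "wz": 0}]}}

```text
time: 17.2
tool_pos: [0.5209, -0.331, 0.1909]
tcp_rot: [[0.907, 0.42, 0.001], [0.42, -0.907, -0.001], [0.001, 0.001, -1.0]]
wrist_force: [-0.6, 0.6, -1.6]
opening: 0.503
gripper_force: 0.0
```

```bash
python3 - <<'E'
from h import *
f=grab("wrist");save(f,"end.png")
P=f["P"];m=cv2.inRange(cv2.cvtColor(f["pixels"],cv2.COLOR_RGB2HSV),(20,120,80),(35,255,255))>0
X=P[m];X=X[X[:,2]>np.nanpercentile(X[:,2],90)-.004];print(X.mean(0),X[:,2].min(),X[:,2].max())
E
```

```text
[ 0.51941132 -0.33252905  0.05540032] 0.05234890054310799 0.05779605420087188
```

View pics/end.png

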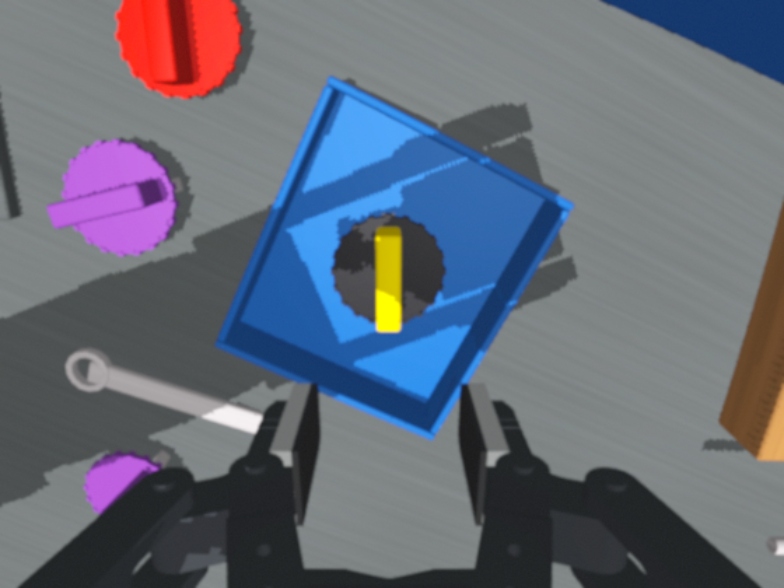

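The cap stands upright at (388,270), in the middle of the tray, with the gripper clear of it. Its bar top is at z = 0.055, as expected.

```bash
python3 -c "
from cell import r
print(r.close_job())"
```

```text
the job is handed in; nothing more can be done
None
```

I took the pressure cap off and set it upright in the middle of the blue tray, then released it and handed the job in; no verdict came back, and feeling for the first stop briefly reached 0.49 N m (0.5 forces it) before I eased to 0.2–0.3 N m for the two-second hold.

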